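# Turn the second solar panel to the afternoon sun

### The arm

A 7-joint arm with a two-finger parallel gripper is mounted at the origin on the work surface. World frame = base frame: x ahead of the robot, y to its left, z up, the work surface at z = 0. Lengths are in m, angles in rad, forces in N, time in s.
With the tool pointing down it reaches from about 0.4 to 0.875 m from the base axis. Payload 19.3 kg.
Tool frame: the origin (TCP) lies at the very end of the fingers, on their centre line; the grasp point (between the pads) lies 19 mm behind it; x points along the fingers, y is the direction in which the jaws open and shut, and the axes are right-handed (so a half turn about x gives the same grasp; the last joint's range is limited). The gripper opens to 85 mm and grips with 20 to 120 N. Pads are 22 mm wide; open, the fingers measure 114 mm over their backs; the gripper's body (76 mm by 85 mm) begins 54 mm behind the grasp point. The pads swing forward as they close: fully open they stand 13 mm farther back than shut.
Start: joints at [-1.398, 0.521, -0.036, 1.599, 0.021, 1.021, -0.113], TCP at [0.15, 0.607, 0.231] pointing down, gripper open.
Joint ranges: [-2.91, 2.91], [-0.3, 2.13], [-1.5, 1.42], [0.17, 2.43], [-1.26, 4.41], [0.16, 1.93], [-2.52, 2.52]. Speed limits (rad/s): [1.89, 1.89, 2.39, 2.39, 3.01, 3.01, 3.01].

### API

Orientations are given as [roll, pitch, yaw] about the fixed x, y, z axes, in that order (R = Rz(yaw) Ry(pitch) Rx(roll)).
In Python, from workcell import bot, grab_frame, job_done gives the robot as it stands.
- The arm moves only by the shell command python3 -m pendant 'ROWS' [OPENING] [FORCE]. ROWS is JSON, a list of rows, each a list of 4 numbers: the shift along the tool's x, y, z in mm, then the turn about the tool's x in degrees. A call has 1 to 12 rows; each row shifts and turns the commanded pose from where the row before left it, along the tool's axes as they then stand; what a row does not reach is not made up. A row lasts 1/8 s, in which the tool goes at most 62.5 mm and 10.7 degrees, less where a joint would pass 70% of its speed; a pose out of reach is approached as far as the arm can. A call is refused whole if a number of a shift passes 62.5 or a number of a turn 10.7, either way. A call with a gripper value outside its range is refused whole. OPENING is the opening, from -1 (shut) to 1 (fully open), set as the call begins (- or left out, the last holds). The fingers move at their own pace and stop on an object; FORCE is the grip in N (left out, the last holds). Time passes only in rows, so rows that do not move let the fingers close. It gives the time, the measured TCP pose, the force and the opening at its end, in the units of the state.
- bot.observe(): the state, without advancing time (a new reading comes with each control period).
- grab_frame(name): name is "scene" or "top" or "wrist"; returns a dict with "img" (384x512x3 uint8, red, green, blue), "fovy" (degrees; the focal length in pixels is half the picture's height over the tangent of half this angle, whatever the lens; pixels are square), "cx", "cy" (the principal point, pixels), "R" (3x3) and "t" (3): a world point X has camera coordinates R X + t. Camera axes: x right, y down, z forward; pixel columns grow to the right and rows downward; lengths in m; the calibration is good to about 2 mm. A picture is of the moment at which its call begins. There is no depth.
- job_done(): hands the job in, once; it reports no verdict.
The state is a dict: "clock": time; "qpos": joint angles; "qd": joint speeds; "joint_efforts": joint torques, N m; "position": TCP position; "tool_rot": TCP orientation; "force": force on the tool from outside, world axes, zero at the start; "moment": the same for the moment, N m; "grip_width": finger opening in m.
Only numpy, scipy, OpenCV 4.12 (cv2) and the standard library are available. Lean on these libraries where they do the work, as an engineer would, in place of code of your own. Each camera call takes 0.05 s, during which the arm holds its last target.

### The job

The enamel mug left drying in front of the near-upright solar panel shades it: lift it away and stand it, mouth down as it is, on the floor of the dish rack. Swivel and tilt that panel on its stand until it faces the same way and leans back just as far as its twin at the other side, which is already set to the sun. Do not drop or tip the mug, and leave the twin, the plates, the brush and the lantern as they are.

Things in the scene. Friction and masses are not known exactly. Their poses are not given: they have to be found in the camera images.
- panel_stand: Stand of the panel to adjust: round steel foot 110 mm across, screwed to the ledge straight ahead of the robot, with a post and a U-shaped yoke that turns on it. Origin: centre of the foot, on the ledge, under the swivel axis. The yoke's arms stand 100 to 104 mm from the panel's centre at both sides, up to 157 mm above the ledge; wing nuts on them reach out to 114 mm.
- panel_face (a point): Centre of the panel to adjust, 145 mm above the ledge; both hinge axes pass through it. Flat panel 180 wide x 150 high x 18 mm thick, hung in the yoke by the middles of its sides, nearly upright at the start. Axes: x out of the dark glass face, y along the tilt axis, z up the panel to its top edge.
- panel_top (a point): Middle of the top edge of that panel, mid-thickness, 75 mm from its centre along z; same axes. Aluminium frame 12 mm wide all round and 18 mm thick, which can be pinched across its thickness; glass recessed 2 mm, white back recessed 5 mm. A black box (50 x 36 mm) stands 10 mm out of the back, in its lower half.
- swivel (a joint): Swivel of that panel's yoke about the vertical post, rad: 0 faces straight away from the robot (+x), positive turns the face to the left (+y); range -1 to 1. Stiff friction joint (0.2 N m) that stays where it is left.
- tilt (a joint): Lean-back of that panel about its horizontal tilt axis, rad: 0 is upright, positive leans the top edge back, away from the way it faces, so that the glass looks upwards; range 0 to 1.2. Stiff friction joint (0.3 N m) that stays where it is left.
- twin_face (a point): The twin: an identical panel on an identical stand at the other side of the middle panel from the dish rack (left or right), already set, leaning well back; the pattern for the angles, not to be moved. This point is its centre; axes as for panel_face.
- twin_top (a point): Middle of the top edge of the twin, 75 mm from its centre along z.
- twin_swivel (a joint): Swivel of the twin, rad, zero and sign as for swivel.
- twin_tilt (a joint): Lean-back of the twin, rad, zero and sign as for tilt.
- mug: White enamel mug standing mouth down on the ledge in front (+x) of that panel: straight body 62 mm across, 75 mm high, closed end on top, dark line at the rim below. Origin: centre of the rim plane (its underside), z up. Handle at its +y: a loop of 8 mm rod reaching 60 mm from the axis, 11 to 61 mm above the rim plane, at the start pointing roughly away from the panel. About 0.16 kg.
- rack: Slotted steel dish rack, fixed, 320 (its x) x 220 mm (its y), left or right of the panel. Origin: centre of its footprint on the ledge, z up. Flat slotted floor, upper face 34 mm above the ledge; wire rim round it up to 83 mm. The half at -x (near the robot) is empty; the half at +x has wire slots 97 mm high with two plates; a pink scoop is clipped outside the +x rim.
- mug_floor (a point): Centre of the empty half of the rack's floor, on the upper face of the floor, 34 mm above the ledge; 140 x 200 mm of free floor around it; axes of the rack.
- plate_a: Plastic plate 160 mm across, 16 mm deep, standing on edge in a rack slot; origin at its centre, its axis along y. Bystander.
- plate_b: The other plate, same. Bystander.
- brush: Dish brush 200 mm long lying on the ledge behind the rack (robot side); origin under its middle, length along x. Bystander.
- lantern: Lantern 96 mm across, 145 mm high with its wire handle, standing behind the twin (robot side); origin under its centre. Bystander.
Things that resemble listed ones, but are neither listed nor needed, are in the scene too. There is more than one size of the mug; the one meant has the size given above.

How it is judged:
At the end, for the whole second after the job is handed in: The middle panel faces the same way and has the same lean as its twin, within 0.1 rad (6 degrees), and is still; the mug stands mouth down and flat (within 0.12 rad) on the floor of the rack's empty half, at rest (angle between the x axis of panel_face and the x axis of twin_face, either way round below 0.1 rad and angle between the y axis of panel_face and the y axis of twin_face, either way round below 0.1 rad and velocity of joint swivel between -0.05 and 0.05 rad/s and velocity of joint tilt between -0.05 and 0.05 rad/s and x of mug in the frame of rack between -0.15 and 0 m and y of mug in the frame of rack between -0.1 and 0.1 m and z of mug in the frame of rack between 0.028 and 0.04 m and angle between mug's own z axis and vertical below 0.12 rad and linear speed of mug below 0.03 m/s); the robot touches nothing.
It fails at once if the mug is tipped by more than 0.6 rad (angle between mug's own z axis and vertical above 0.6 rad).
It fails at once if the mug is dropped (moves faster than 0.6 m/s out of the fingers) (linear speed of mug above 0.6 m/s and contact force between mug and the fingers below 0.05 N).
It fails at once if the twin is moved (its top edge by more than 10 mm) (distance of twin_top from where it was at the start of the episode above 0.01 m).
It fails at once if a plate, the brush or the lantern is moved by more than 30 mm (distance of any of plate_a, plate_b, brush, lantern from where it was at the start of the episode above 0.03 m).
It also fails if it takes over 58 s, if anything falls off the work surface, if the arm or the gripper's body presses on something with over 40 N, if the wrist force passes 120 N, or if a joint passes its speed limit or range.

## Working session

There is one attempt and no reset: what is moved stays moved. The work goes in short steps, Python scripts to look and compute and a shell command to move; the robot and the scene stay as the last step left them, time stands still between calls to the robot, and variables do not carry over. Pictures are saved under pics/ and viewed, and the job is handed in when it is done.

```bash
ls; mkdir -p pics; cat > h.py <<'E'
import numpy as np,cv2
from workcell import bot,grab_frame
def snap(n,tag):
    f=grab_frame(n); cv2.imwrite(f'pics/{tag}.png',f['img'][:,:,::-1]); np.savez(f'pics/{tag}.npz',**{k:np.array(v) for k,v in f.items()}); return f
def load(tag): return dict(np.load(f'pics/{tag}.npz'))
def foc(f): return f['img'].shape[0]/2/np.tan(np.radians(float(f['fovy']))/2)
def ray(f,u,v):
    F=foc(f); d=np.array([(u-f['cx'])/F,(v-f['cy'])/F,1.]); R=np.array(f['R']);t=np.array(f['t'])
    c=-R.T@t; d=R.T@d; return c,d/np.linalg.norm(d)
def onz(f,u,v,z):
    c,d=ray(f,u,v); return c+d*(z-c[2])/d[2]
def tri(f,p,g,q):
    c1,d1=ray(f,*p);c2,d2=ray(g,*q)
    A=np.stack([d1,-d2],1); s=np.linalg.lstsq(A,c2-c1,rcond=None)[0]
    a=c1+d1*s[0];b=c2+d2*s[1]; return (a+b)/2,np.linalg.norm(a-b)
def proj(f,X):
    p=np.array(f['R'])@np.array(X)+np.array(f['t']); F=foc(f); return np.array([F*p[0]/p[2]+f['cx'],F*p[1]/p[2]+f['cy']])
E
python3 - <<'E'
from h import *
for n in ['scene','top','wrist']:
    f=snap(n,n+'0'); print(n,f['fovy'],f['cx'],f['cy'],np.round(-np.array(f['R']).T@f['t'],3),np.round(f['R'],2).tolist())
s=bot.observe(); print({k:np.round(v,3).tolist() for k,v in s.items()})
E
```

```text
pics
scene 56.58457396687511 257.389307200383 192.16379028481865 [ 1.356 -0.062  0.647] [[0.11, 0.99, -0.02], [0.5, -0.07, -0.86], [-0.86, 0.09, -0.5]]
top 42.0888716062857 257.96913741334157 202.47188871686495 [0.395 0.027 1.725] [[0.0, -1.0, 0.01], [-1.0, -0.0, -0.09], [0.09, -0.01, -1.0]]
wrist 68.2710079942771 254.2938286448154 191.21015985110114 [0.075 0.625 0.373] [[0.24, 0.97, -0.0], [0.93, -0.23, 0.3], [0.29, -0.07, -0.95]]
{'clock': 0.15, 'qpos': [-1.398, 0.522, -0.036, 1.6, 0.021, 1.021, -0.113], 'qd': [0.0, -0.004, 0.0, -0.001, 0.001, -0.0, 0.0], 'joint_efforts': [0.003, -92.739, 1.981, -37.006, 0.018, 0.006, 0.0], 'position': [0.15, 0.606, 0.231], 'tool_rot': [-1.486, 1.57, -1.729], 'force': [0.419, 0.548, 0.125], 'moment': [-0.021, -0.002, -0.006], 'grip_width': 0.085}
```

View pics/scene0.png

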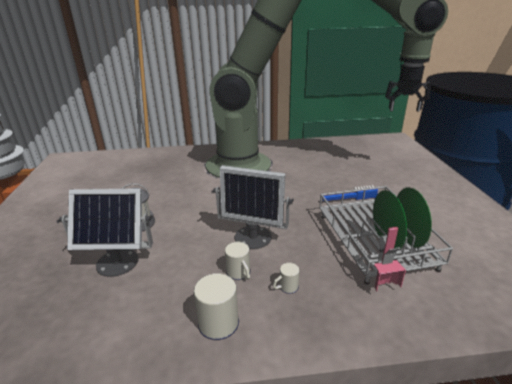

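View pics/top0.png

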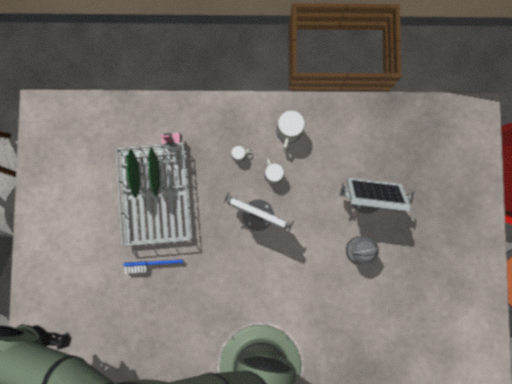

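View pics/wrist0.png

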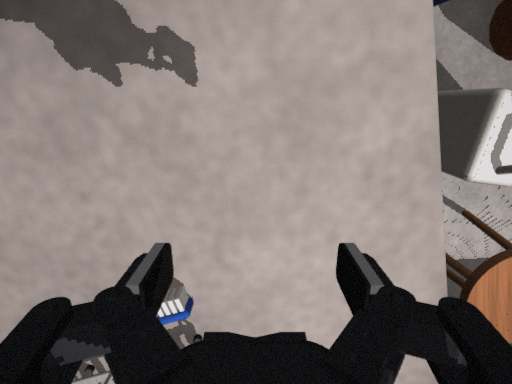

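The top view shows three mugs: a large one at (291,124), a small one at (239,153), and a medium one at (274,173), the last in front of the middle panel. I'll enlarge and measure them.

```bash
python3 - <<'E'
from h import *
t=load('top0'); s=load('scene0')
a=cv2.resize(t['img'][100:240,110:300,::-1],None,fx=4,fy=4,interpolation=cv2.INTER_CUBIC); cv2.imwrite('pics/ct.png',a)
a=cv2.resize(t['img'][165:275,330:430,::-1],None,fx=5,fy=5,interpolation=cv2.INTER_CUBIC); cv2.imwrite('pics/ct2.png',a)
a=cv2.resize(s['img'][155:345,170:310,::-1],None,fx=4,fy=4,interpolation=cv2.INTER_CUBIC)[:600*2]; a=cv2.resize(s['img'][155:305,180:310,::-1],None,fx=4,fy=4,interpolation=cv2.INTER_CUBIC); cv2.imwrite('pics/cs.png',a)
a=cv2.resize(s['img'][175:280,50:165,::-1],None,fx=5,fy=5,interpolation=cv2.INTER_CUBIC); cv2.imwrite('pics/cs2.png',a)
for n,p in [('big',(291,124)),('small',(239,153)),('med',(274,173))]: print(n,onz(t,*p,.075))
# mug tops, width
hsv=cv2.cvtColor(t['img'],cv2.COLOR_RGB2HSV)
m=((hsv[:,:,2]>165)&(hsv[:,:,1]<60)).astype(np.uint8); m[:, :225]=0;m[:, 310:]=0;m[:100]=0;m[186:]=0
for c in cv2.findContours(m,0,2)[0]:
    if cv2.contourArea(c)>20: print(cv2.contourArea(c),cv2.minEnclosingCircle(c),cv2.boundingRect(c))
print(foc(t)/1.65)
E
```

```text
big [ 0.80936506 -0.10222077  0.075     ]
small [0.70930038 0.07223971 0.075     ]
med [ 0.64235859 -0.04506203  0.075     ]
254.0 ((272.80767822265625, 169.11538696289062), 11.664165496826172) (265, 159, 19, 22)
135.5 ((239.5, 151.5), 8.860122680664062) (231, 146, 18, 13)
506.0 ((290.9693908691406, 122.13265228271484), 13.342455863952637) (278, 110, 27, 26)
302.4363542910628
```

View pics/ct.png

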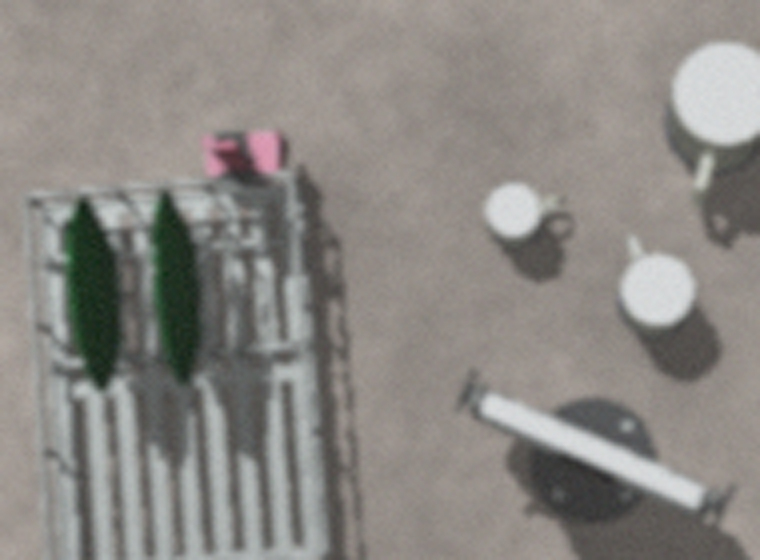

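View pics/ct2.png

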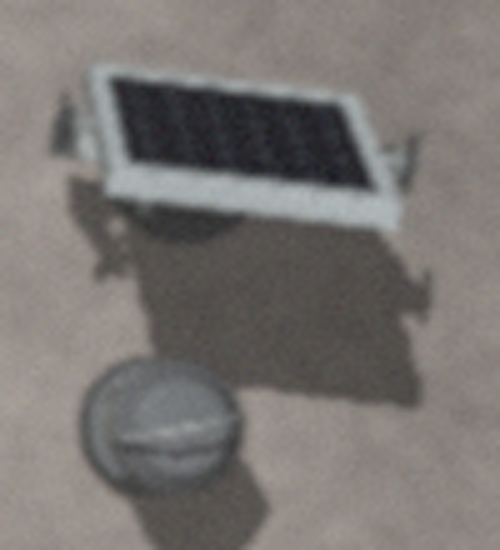

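View pics/cs.png

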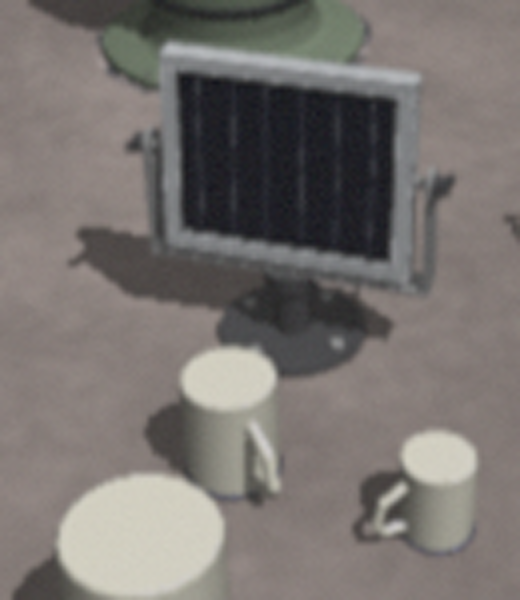

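View pics/cs2.png

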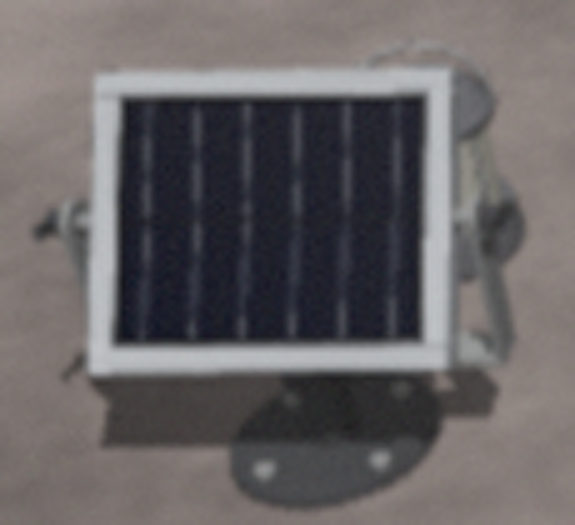

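Medium mug at (274,172) top / (237,262) scene measures about 19 px, or 62 mm, against about 46 and 88 mm for the others. It stands in front of the middle panel with its handle pointing away, so it is the one meant. Next come the twin's angles, the middle panel, the mug and the rack.

```bash
python3 - <<'E'
from h import *
t=load('top0'); s=load('scene0')
T2=lambda u,v:((u+.5)/5-.5+330,(v+.5)/5-.5+165)
S2=lambda u,v:((u+.5)/5-.5+50,(v+.5)/5-.5+175)
T=lambda u,v:((u+.5)/4-.5+110,(v+.5)/4-.5+100)
S=lambda u,v:((u+.5)/4-.5+180,(v+.5)/4-.5+155)
P={}
for n,a,b in [('TR-y',(376,190),(122,97)),('TL+y',(130,165),(427,95)),('B-y',(352,97),(115,343)),('B+y',(112,78),(422,341))]:
    P[n],e=tri(t,T2(*a),s,S2(*b)); print(n,P[n].round(4),'gap',round(e,4))
ay=(P['TL+y']-P['TR-y']+P['B+y']-P['B-y'])/2; az=(P['TL+y']-P['B+y']+P['TR-y']-P['B-y'])/2
print('w,h',np.linalg.norm(ay),np.linalg.norm(az))
ay/=np.linalg.norm(ay); az/=np.linalg.norm(az); ax=np.cross(ay,az)
print('center',sum(P.values())/4,'ay',ay,'az',az,'ax',ax)
print('swivel from ay',np.arctan2(-ay[0],ay[1]),'from ax',np.arctan2(ax[1],ax[0]),'tilt',np.arcsin(ax[2]), 'tilt az',np.arctan2(np.hypot(*az[:2]),az[2]))
print('twin foot top',onz(t,*T2(185,200),0.0))
print('mid panel top ends',onz(t,*T(485,403),.22),onz(t,*T(705,497),.22),'foot',onz(t,*T(592,461),.003))
a,b=onz(t,*T(485,403),.22),onz(t,*T(705,497),.22); d=a-b; print('len',np.linalg.norm(d),'swivel',np.arctan2(-d[0],d[1]),'mid',(a+b)/2)
print('foot scene',onz(s,*S(290,330),0.003))
print('mug top',onz(t,*T(657,290),.075),'scene',onz(s,*S(228,379),.075),'handle tip',onz(t,*T(634,242),.05), 'scene handle', onz(s,*S(262,430),.06))
R=lambda u,v:onz(t,*T(u,v),.083)
print('rack far corners',R(30,197),R(297,185))
g=lambda u,v:onz(t,u,v,.083)
print('rack near corners',g(125,244),g(191,240))
a=cv2.resize(t['img'][135:285,105:215,::-1],None,fx=4,fy=4,interpolation=cv2.INTER_CUBIC); cv2.imwrite('pics/cr.png',a)
E
```

```text
TR-y [ 0.5335 -0.4412  0.2004] gap 0.0026
TL+y [ 0.5485 -0.2896  0.1977] gap 0.0037
B-y [ 0.6029 -0.4535  0.0998] gap 0.0108
B+y [ 0.6164 -0.2994  0.0952] gap 0.0046
w,h 0.15354724395268735 0.12304074547869467
center [ 0.57529753 -0.3709279   0.14824415] ay [ 0.09303797  0.99537758 -0.0238204 ] az [-0.55787102  0.0900203   0.82503107] ax [ 0.82336175 -0.06347051  0.56366761]
swivel from ay -0.09319924602543282 from ax -0.07693487634794181 tilt 0.5988193084166141 tilt az 0.6005391440602484
twin foot top [ 0.54445464 -0.37065276  0.        ]
mid panel top ends [0.53622992 0.09177259 0.22      ] [ 0.46580204 -0.0747632   0.22      ] foot [0.50672178 0.00830154 0.003     ]
len 0.18081553603296507 swivel -0.4000900462663733 mid [0.50101598 0.0085047  0.22      ]
foot scene [0.51300678 0.0082762  0.003     ]
mug top [ 0.64530567 -0.04464165  0.075     ] scene [ 0.65193638 -0.04325145  0.075     ] handle tip [ 0.6901436  -0.02614203  0.05      ] scene handle [ 0.68510641 -0.02517698  0.06      ]
rack far corners [0.71922407 0.47718408 0.083     ] [0.73071691 0.25579453 0.083     ]
rack near corners [0.40415668 0.44237542 0.083     ] [0.4180574  0.22714055 0.083     ]
```

View pics/cr.png

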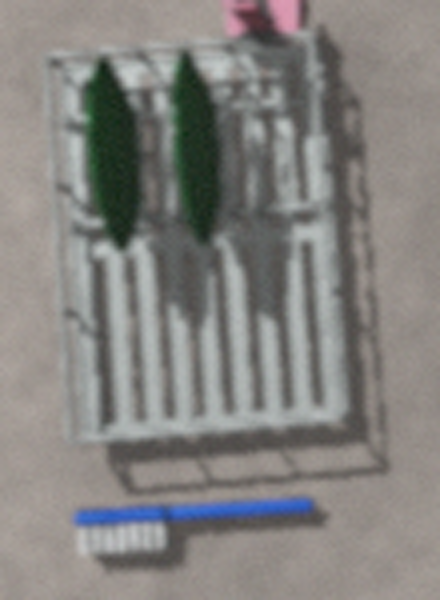

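```bash
cat >> h.py <<'E'
from scipy.spatial.transform import Rotation as Ro
def toolR(s=None):
    s=s or bot.observe(); return Ro.from_euler('xyz',s['tool_rot']).as_matrix()
def go(X,yaw=None):
    """remaining shift in tool mm to world X, and turn so tool y points along yaw (mod pi)"""
    s=bot.observe(); R=toolR(s); print('t',s['clock'],'pos',np.round(s['position'],4),'F',np.round(s['force'],1),'w',s['grip_width'],'q',np.round(s['qpos'],2))
    d=np.array(X)-s['position']; ya=np.arctan2(R[1,1],R[0,1]); print('R',R.round(3).tolist(),'y yaw',ya)
    print('shift tool mm',(R.T@d*1000).round(1))
    if yaw is not None:
        a=(yaw-ya+np.pi/2)%np.pi-np.pi/2; print('turn world deg',np.degrees(a),'=> tool x turn',-np.degrees(a)) 
        c,s_=np.cos(a),np.sin(a); R2=np.array([[c,-s_,0],[s_,c,0],[0,0,1]])@R
        print('shift after turn',(R2.T@d*1000).round(1))
E
python3 -c "
from h import *
go([.648,-.044,.34],1.96)"
```

```text
t 0.15 pos [0.1502 0.6064 0.2309] F [0.4 0.5 0.1] w 0.08524094788691026 q [-1.4   0.52 -0.04  1.6   0.02  1.02 -0.11]
R [[-0.0, 0.24, 0.971], [-0.001, 0.971, -0.24], [-1.0, -0.001, 0.0]] y yaw 1.327957048610451
shift tool mm [-108.7 -511.7  639.6]
turn world deg 36.21339358561339 => tool x turn -36.21339358561339
shift after turn [-108.5 -790.8  213.7]
```

```bash
python3 -m pendant '[[-40,0,0,-9],[-40,0,0,-9],[-30,0,0,-9],[0,0,0,-9],[0,-40,10,0],[0,-50,14,0],[0,-50,14,0],[0,-50,14,0],[0,-50,14,0],[0,-50,14,0],[0,-50,14,0],[0,-50,14,0]]' 1 40
python3 -c "
from h import *
go([.648,-.044,.34],1.96)"
```

```text
clock: 1.65
position: [0.3978, 0.2843, 0.3413]
tool_rot: [-0.199, 1.571, 0.186]
force: [1.2, 0.8, -0.1]
grip_width: 0.0852
t 1.65 pos [0.3978 0.2843 0.3413] F [ 1.2  0.8 -0.1] w 0.08523714810054295 q [-0.74  0.19 -0.    1.8   0.    1.15  1.21]
R [[0.0, -0.376, 0.927], [0.0, 0.927, 0.376], [-1.0, -0.0, 0.0]] y yaw 1.9563362650642806
shift tool mm [   1.3 -398.3  108.4]
turn world deg 0.20991654907135357 => tool x turn -0.20991654907135357
shift after turn [   1.3 -398.7  106.9]
```

```bash
python3 -m pendant '[[0,-45,12,0],[0,-45,12,0],[0,-45,12,0],[0,-45,12,0],[0,-45,12,0],[0,-45,12,0],[0,-45,12,0],[0,-45,12,0],[0,-38,10,0],[0,0,0,0],[0,0,0,0]]'
python3 -c "
from h import *
go([.648,-.044,.34],1.96)
w=snap('wrist','w1'); snap('top','t1'); snap('scene','s1')
print(proj(w,[.648,-.044,.075]))
"
```

```text
clock: 3.02
position: [0.6446, -0.0425, 0.3409]
tool_rot: [2.275, 1.57, 2.661]
force: [-0.0, -0.7, 0.4]
grip_width: 0.0851
t 3.025 pos [ 0.6446 -0.0425  0.3409] F [-0.  -0.7  0.4] w 0.08509395945585302 q [-0.16  0.48  0.21  1.4  -0.1   1.27  2.01]
R [[-0.001, -0.376, 0.926], [0.0, 0.926, 0.376], [-1.0, 0.001, -0.001]] y yaw 1.9565907979264656
shift tool mm [ 0.9 -2.7  2.6]
turn world deg 0.19533289032076692 => tool x turn -0.19533289032076692
shift after turn [ 0.9 -2.7  2.6]
[252.69254786 158.77702548]
```

View pics/w1.png

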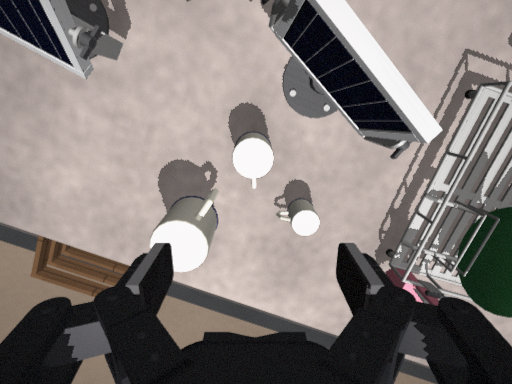

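View pics/s1.png

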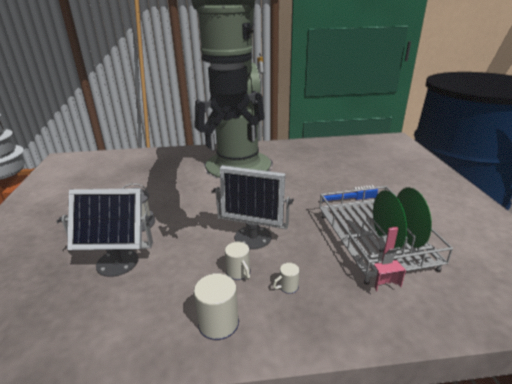

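```bash
python3 -m pendant '[[30,-1,1,0],[40,-1,1,0],[40,0,0,0],[40,0,0,0],[40,0,0,0],[30,0,0,0],[0,0,0,0],[0,0,0,0]]'
python3 -c "
from h import *
go([.648,-.044,.034],1.96)
w=snap('wrist','w2');snap('scene','s2')
print(proj(w,[.648,-.044,.075]))
"
```

```text
clock: 4.18
position: [0.6481, -0.0439, 0.1228]
tool_rot: [-0.374, 1.569, 0.012]
force: [0.4, 0.5, 0.5]
grip_width: 0.0853
t 4.175 pos [ 0.6481 -0.0439  0.1228] F [0.4 0.5 0.5] w 0.08534894685015632 q [-0.13  0.69  0.16  1.63 -0.14  0.83  2.05]
R [[0.002, -0.376, 0.926], [0.0, 0.926, 0.376], [-1.0, -0.001, 0.001]] y yaw 1.956669737953135
shift tool mm [88.8 -0.  -0.3]
turn world deg 0.1908099599579592 => tool x turn -0.1908099599579592
shift after turn [88.8 -0.  -0.3]
[254.86581111 213.276981  ]
```

View pics/w2.png

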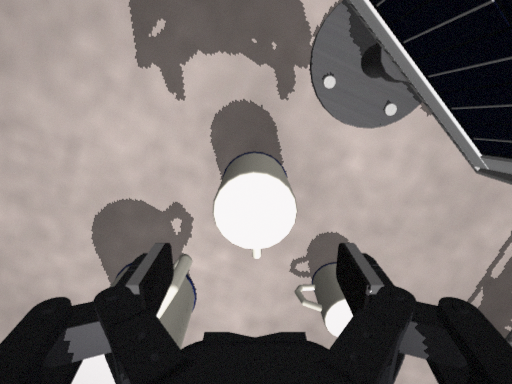

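View pics/s2.png

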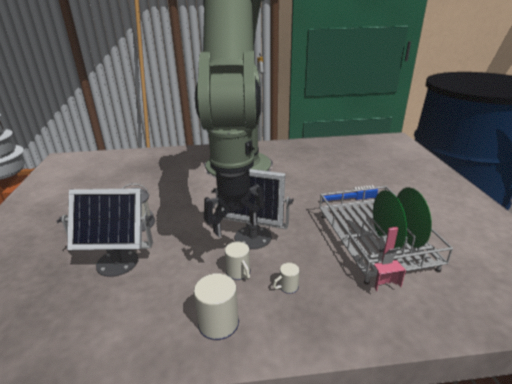

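The mug top is at (255,211), within 2 px of the prediction, and its handle points down between the jaws. I'll descend and grip.

```bash
python3 -m pendant '[[25,0,0,0],[25,0,0,0],[20,0,0,0],[18,0,0,0],[0,0,0,0],[0,0,0,0]]'
python3 -m pendant '[[0,0,0,0],[0,0,0,0],[0,0,0,0],[0,0,0,0],[0,0,0,0],[0,0,0,0],[0,0,0,0],[0,0,0,0]]' -1 40
python3 -c "
from h import *
go([.648,-.044,.034],1.96)
w=snap('wrist','w3');snap('scene','s3')
"
```

```text
clock: 5.03
position: [0.6479, -0.0442, 0.034]
tool_rot: [-0.5, 1.57, -0.115]
force: [0.1, -0.4, -0.5]
grip_width: 0.0857
clock: 6.02
position: [0.6479, -0.0442, 0.0342]
tool_rot: [-0.378, 1.57, 0.007]
force: [-2.2, -0.3, 7.6]
grip_width: 0.0602
t 6.025 pos [ 0.6479 -0.0442  0.0342] F [-2.2 -0.3  7.6] w 0.06017112832505304 q [-0.11  0.81  0.13  1.66 -0.16  0.68  2.06]
R [[0.001, -0.376, 0.927], [0.0, 0.927, 0.376], [-1.0, -0.0, 0.001]] y yaw 1.9563454661736046
shift tool mm [0.2 0.1 0.1]
turn world deg 0.2093893643402494 => tool x turn -0.2093893643402494
shift after turn [0.2 0.1 0.1]
```

View pics/w3.png

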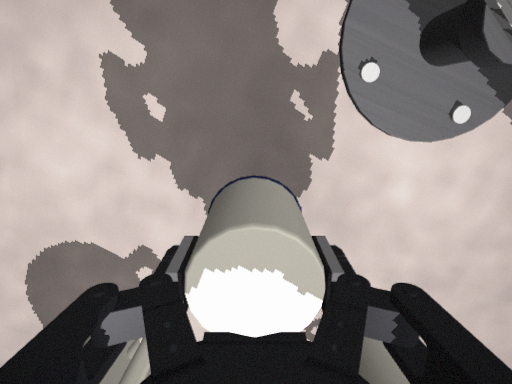

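View pics/s3.png

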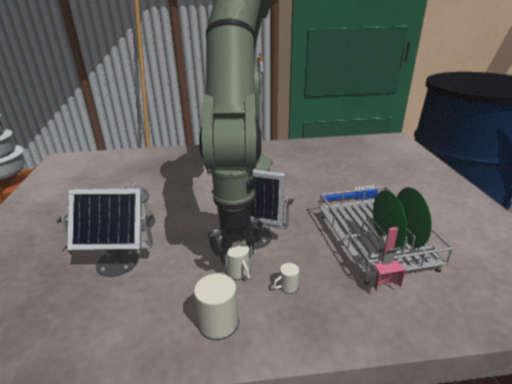

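```bash
python3 -m pendant '[[-10,0,0,0],[-25,0,0,0],[-40,0,0,0],[-45,0,0,0],[-45,0,0,0],[-45,0,0,0],[-40,0,0,0],[-20,0,0,0],[0,0,0,0]]'
python3 -c "
from h import *
go([.484,.329,.30],1.50)
"
```

```text
clock: 7.25
position: [0.6478, -0.0443, 0.3051]
tool_rot: [-0.354, 1.568, 0.031]
force: [-0.1, 0.0, -2.7]
grip_width: 0.0598
t 7.25 pos [ 0.6478 -0.0443  0.3051] F [-0.1  0.  -2.7] w 0.05976384949385299 q [-0.15  0.51  0.2   1.45 -0.11  1.19  2.02]
R [[0.003, -0.376, 0.927], [0.0, 0.927, 0.376], [-1.0, -0.001, 0.003]] y yaw 1.9561470114993855
shift tool mm [  4.7 407.5 -11.5]
turn world deg -26.13529859642022 => tool x turn 26.13529859642022
shift after turn [   4.2  360.8 -189.8]
```

```bash
python3 -m pendant '[[0,15,0,0],[0,30,-1,0],[0,40,-1,0],[0,45,-1,0],[0,45,-1,0],[0,45,-2,0],[0,45,-1,0],[0,45,-1,0],[0,40,-1,0],[0,35,-1,0],[0,15,-1,0],[0,7,-1,0]]'
python3 -m pendant '[[0,0,0,0],[0,0,0,0]]'
python3 -c "
from h import *
go([.484,.329,.30],1.956)
w=snap('wrist','w4');snap('scene','s4');snap('top','t4')
"
```

```text
clock: 8.75
position: [0.4825, 0.3289, 0.3026]
tool_rot: [-2.737, 1.57, -2.351]
force: [0.3, -0.3, -1.9]
grip_width: 0.0601
clock: 9.0
position: [0.4838, 0.3274, 0.3032]
tool_rot: [-1.746, 1.57, -1.362]
force: [0.5, 0.2, -1.3]
grip_width: 0.0605
t 9.0 pos [0.4838 0.3274 0.3032] F [ 0.5  0.2 -1.3] w 0.06045264155418996 q [-0.77  0.39  0.1   1.63 -0.04  1.13  1.3 ]
R [[0.0, -0.375, 0.927], [-0.0, 0.927, 0.375], [-1.0, -0.0, -0.0]] y yaw 1.9548341071114521
shift tool mm [3.2 1.4 0.8]
turn world deg 0.06680074187810817 => tool x turn -0.06680074187810817
shift after turn [3.2 1.4 0.8]
```

View pics/w4.png

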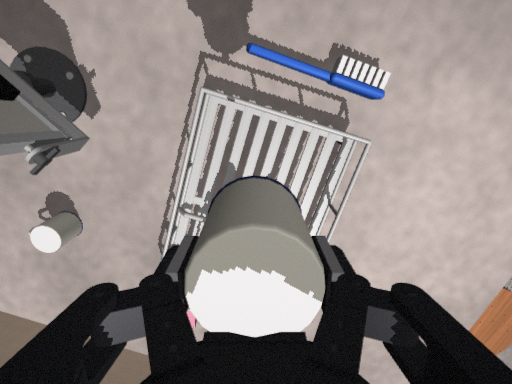

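View pics/s4.png

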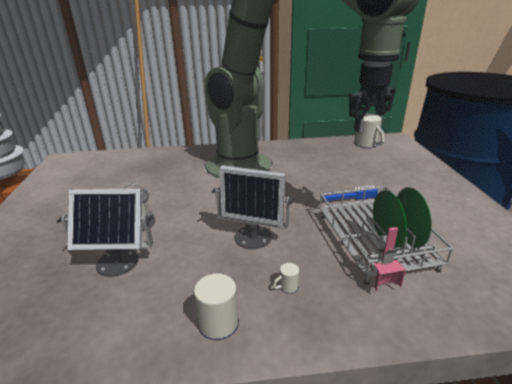

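View pics/t4.png

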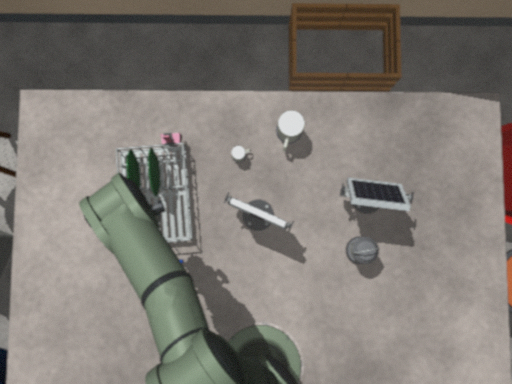

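```bash
python3 -c "
from h import *
w=load('w4'); t=load('top0'); s=load('scene0')
a=onz(w,204,92,.083);b=onz(w,370,142,.083);print(a,b,np.linalg.norm(a-b))
d=b-a; an=np.arctan2(-d[0],d[1]); print('rack yaw',an)
x=np.array([np.cos(an),np.sin(an),0]); c=(a+b)/2+x*.16; print('center',c)
y=np.array([-x[1],x[0],0])
for r in [(-.08,0),(-.085,-.01)]: print(r,c+x*r[0]+y*r[1])
for r in [(-.16,-.11),(-.16,.11),(.16,.11),(.16,-.11)]:
  X=c+x*r[0]+y*r[1];X[2]=.083; print(r,proj(t,X),proj(s,X))
"
```

```text
[0.42530387 0.23748865 0.083     ] [0.40293844 0.45299486 0.083     ] 0.2166636585960866
rack yaw 0.10341069287019444
center [0.57326642 0.36175799 0.083     ]
(-0.08, 0) [0.49369379 0.35349987 0.083     ]
(-0.085, -0.01) [0.48975276 0.34303716 0.083     ]
(-0.16, -0.11) [188.38110757 237.71981546] [321.36493534 193.46162328]
(-0.16, 0.11) [121.22072046 244.41214612] [385.79940792 185.07589069]
(0.16, 0.11) [113.97264282 148.31222329] [453.39061677 246.16440489]
(0.16, -0.11) [180.01639727 141.99244918] [371.34979166 260.115723  ]
```

```bash
python3 -m pendant '[[20,6,6,0],[35,7,6,0],[40,0,0,0],[40,0,0,0],[35,0,0,0],[25,0,0,0],[15,0,0,0],[8,0,0,0],[0,0,0,0],[0,0,0,0]]'
python3 -c "
from h import *
go([.49,.343,.068],1.956)
w=snap('wrist','w5');snap('scene','s5')
"
```

```text
clock: 10.4
position: [0.4899, 0.3453, 0.086]
tool_rot: [0.293, 1.57, 0.679]
force: [-1.0, 0.6, -1.9]
grip_width: 0.0602
t 10.4 pos [0.4899 0.3453 0.086 ] F [-1.   0.6 -1.9] w 0.060204798227289365 q [-0.76  0.67  0.06  1.78 -0.06  0.69  1.3 ]
R [[0.001, -0.376, 0.927], [0.001, 0.927, 0.376], [-1.0, 0.0, 0.001]] y yaw 1.9562494098107788
shift tool mm [18.  -2.2 -0.8]
turn world deg -0.014290129526782349 => tool x turn 0.014290129526782349
shift after turn [18.  -2.2 -0.8]
```

View pics/w5.png

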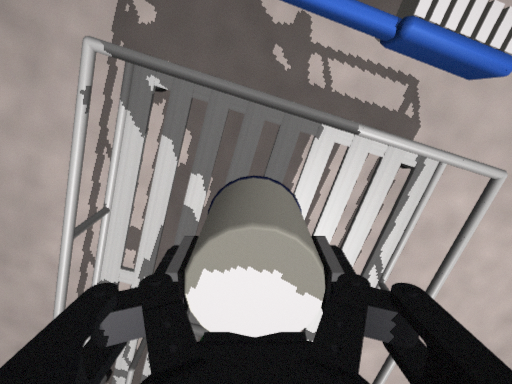

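View pics/s5.png

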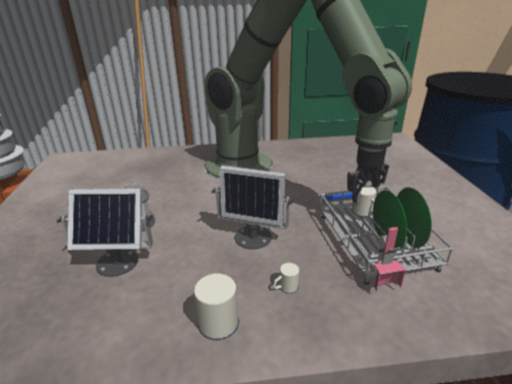

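```bash
python3 -m pendant '[[6,0,0,0],[5,0,0,0],[3,0,0,0],[2,0,0,0],[0,0,0,0],[0,0,0,0]]'
python3 -m pendant '[[1,0,0,0],[0,0,0,0]]'
python3 -m pendant '[[1,0,0,0],[0,0,0,0]]'
```

```text
clock: 11.25
position: [0.4896, 0.345, 0.0694]
tool_rot: [0.123, 1.571, 0.508]
force: [0.2, 0.9, -2.7]
grip_width: 0.06
clock: 11.5
position: [0.4896, 0.345, 0.0683]
tool_rot: [0.116, 1.571, 0.502]
force: [-0.1, -0.7, -1.9]
grip_width: 0.06
clock: 11.75
position: [0.4897, 0.3451, 0.0682]
tool_rot: [0.39, 1.57, 0.775]
force: [-5.1, -2.9, 15.0]
grip_width: 0.0603
```

Contact came at 15 N, so the mug is on the floor at the expected height. I'll release it gently and rise.

```bash
python3 -m pendant '[[-1,0,0,0],[0,0,0,0]]'
python3 -m pendant '[[0,0,0,0],[0,0,0,0],[0,0,0,0],[0,0,0,0],[0,0,0,0],[0,0,0,0]]' 1
python3 -m pendant '[[-10,0,0,0],[-20,0,0,0],[-30,0,0,0],[-40,0,0,0],[-40,0,0,0],[-40,0,0,0],[-20,0,0,0],[0,0,0,0]]'
python3 -c "
from h import *
go([.49,.343,.068],1.956)
w=snap('wrist','w6');snap('scene','s6');snap('top','t6')
"
```

```text
clock: 12.0
position: [0.4895, 0.345, 0.0683]
tool_rot: [0.319, 1.571, 0.704]
force: [-0.9, 0.5, -0.8]
grip_width: 0.0602
clock: 12.75
position: [0.4896, 0.345, 0.0683]
tool_rot: [0.127, 1.571, 0.513]
force: [0.8, 0.2, 0.3]
grip_width: 0.0857
clock: 13.75
position: [0.49, 0.3453, 0.2704]
tool_rot: [0.331, 1.568, 0.717]
force: [1.3, 0.2, -0.9]
grip_width: 0.0852
t 13.75 pos [0.49   0.3453 0.2704] F [ 1.3  0.2 -0.9] w 0.08519874491344745 q [-0.78  0.44  0.09  1.63 -0.04  1.07  1.28]
R [[0.002, -0.376, 0.927], [0.002, 0.927, 0.376], [-1.0, 0.001, 0.003]] y yaw 1.956167522757831
shift tool mm [202.4  -2.3  -1.5]
turn world deg -0.009598346996111394 => tool x turn 0.009598346996111394
shift after turn [202.4  -2.3  -1.5]
```

View pics/w6.png

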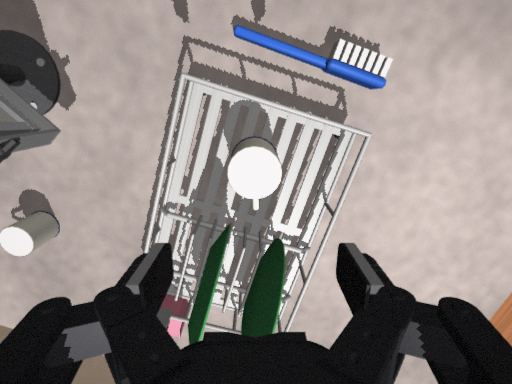

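View pics/s6.png

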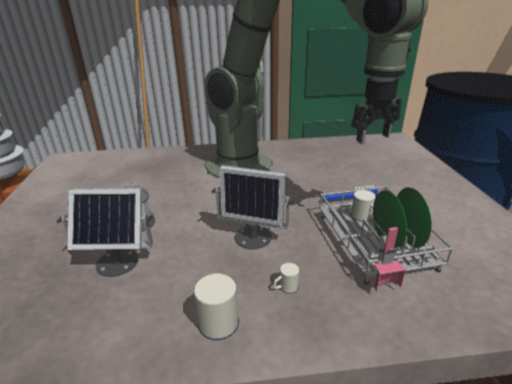

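The mug stands upright inside the empty half at (254,173) in the wrist view. Now I'll go above the panel and turn the jaws across its top edge.

```bash
python3 -m pendant '[[-30,0,0,10],[-40,0,0,10.5],[0,0,0,10.5],[0,0,0,10.5],[0,0,0,10.5],[0,0,0,10.5],[0,0,0,10.5],[0,0,0,10.5],[0,0,0,10.5],[0,0,0,10.5],[0,0,0,10.5],[0,0,0,10.5]]'
python3 -m pendant '[[0,0,0,10.5],[0,0,0,0],[0,0,0,0]]'
python3 -c "
from h import *
go([.503,.0085,.34],-.40)
"
```

```text
clock: 15.4
position: [0.4893, 0.3448, 0.3374]
tool_rot: [-0.42, 1.569, -2.231]
force: [-0.4, 0.6, 0.1]
grip_width: 0.0857
clock: 15.78
position: [0.4894, 0.345, 0.3379]
tool_rot: [-0.195, 1.57, -2.179]
force: [-0.1, -0.7, -0.5]
grip_width: 0.0858
t 15.775 pos [0.4894 0.345  0.3379] F [-0.1 -0.7 -0.5] w 0.08577454598180405 q [-1.14  0.45  0.63  1.56 -0.27  1.23 -0.88]
R [[-0.0, 0.916, -0.401], [-0.001, -0.401, -0.916], [-1.0, -0.0, 0.001]] y yaw -0.4129830341369928
shift tool mm [ -1.9 147.5 302.8]
turn world deg 0.7438730613239579 => tool x turn -0.7438730613239579
shift after turn [ -1.9 143.6 304.7]
```

```bash
python3 -m pendant '[[0,10,20,0],[0,20,40,0],[0,20,44,0],[0,22,44,0],[0,22,44,0],[0,22,44,0],[0,20,40,0],[0,11,26,0],[0,0,0,0],[0,0,0,0]]'
python3 -c "
from h import *
go([.503,.0085,.34],-.40)
w=snap('wrist','w7');snap('scene','s7');snap('top','t7')
"
```

```text
clock: 17.02
position: [0.5013, 0.0094, 0.3383]
tool_rot: [-2.666, 1.57, 1.63]
force: [0.5, 0.4, -0.1]
grip_width: 0.0854
t 17.025 pos [0.5013 0.0094 0.3383] F [ 0.5  0.4 -0.1] w 0.08535866420556315 q [-0.73  0.27  0.75  1.8  -0.2   1.15 -0.33]
R [[-0.0, 0.915, -0.404], [0.0, -0.404, -0.915], [-1.0, -0.0, -0.0]] y yaw -0.41625960142208124
shift tool mm [-1.7  1.9  0.2]
turn world deg 0.9316065380501684 => tool x turn -0.9316065380501684
shift after turn [-1.7  1.9  0.2]
```

View pics/w7.png

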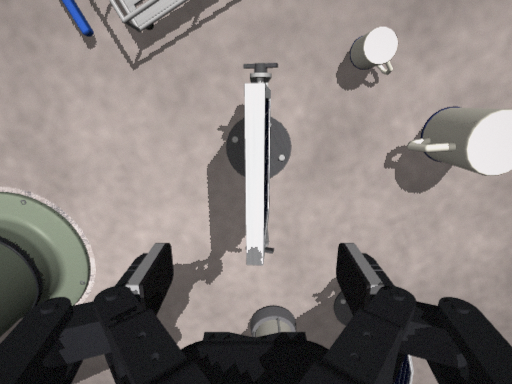

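View pics/s7.png

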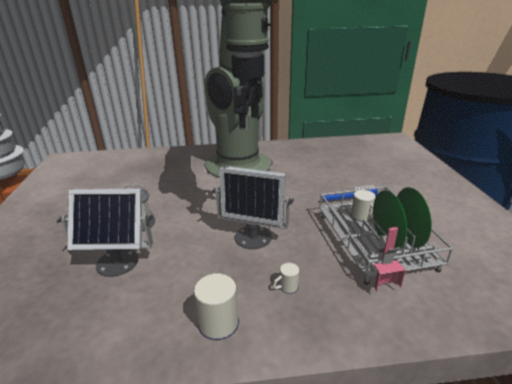

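```bash
python3 -c "
from h import *
w=load('w7')
a=onz(w,256.5,83,.22);b=onz(w,255.5,264,.22);print(a,b,np.linalg.norm(a-b),(a+b)/2); d=a-b; print(np.arctan2(-d[0],d[1]))
go(list(((a+b)/2)[:2])+[.195],-.40)
print(onz(w,258,147,.003))
"
```

```text
[0.54071324 0.09283152 0.22      ] [ 0.46814962 -0.06994738  0.22      ] 0.17822022690235523 [0.50443143 0.01144207 0.22      ]
-0.4193392606362296
t 17.175 pos [0.5015 0.01   0.3382] F [ 0.8 -1.1  0.6] w 0.08539673555390938 q [-0.73  0.27  0.75  1.8  -0.2   1.15 -0.34]
R [[-0.0, 0.915, -0.404], [0.0, -0.404, -0.915], [-1.0, -0.0, 0.0]] y yaw -0.41572912749487995
shift tool mm [143.2   2.2  -2.5]
turn world deg 0.9012126208797978 => tool x turn -0.9012126208797978
shift after turn [143.2   2.2  -2.5]
[0.50884538 0.01001234 0.003     ]
```

```bash
python3 -m pendant '[[20,1,-1,0],[35,1,0,0],[35,0,0,0],[25,0,0,0],[18,0,0,0],[10,0,0,0],[0,0,0,0],[0,0,0,0]]'
python3 -m pendant '[[0,0,0,0],[0,0,0,0],[0,0,0,0],[0,0,0,0],[0,0,0,0],[0,0,0,0],[0,0,0,0],[0,0,0,0]]' -1 30
python3 -c "
from h import *
go([.5035,.01,.195],-.40)
w=snap('wrist','w8');snap('scene','s8')
"
```

```text
clock: 18.18
position: [0.5041, 0.0096, 0.1959]
tool_rot: [2.159, 1.57, 0.171]
force: [0.1, 1.1, 0.1]
grip_width: 0.0857
clock: 19.18
position: [0.5037, 0.0095, 0.1954]
tool_rot: [-2.225, 1.571, 2.071]
force: [-2.9, 0.6, 6.7]
grip_width: 0.0178
t 19.175 pos [0.5037 0.0095 0.1954] F [-2.9  0.6  6.7] w 0.017750863690196177 q [-0.62  0.45  0.65  1.98 -0.37  0.83 -0.19]
R [[-0.0, 0.914, -0.405], [0.0, -0.405, -0.914], [-1.0, -0.0, -0.0]] y yaw -0.41729879204282205
shift tool mm [ 0.4 -0.4 -0.4]
turn world deg 0.991147774728194 => tool x turn -0.991147774728194
shift after turn [ 0.4 -0.4 -0.4]
```

View pics/w8.png

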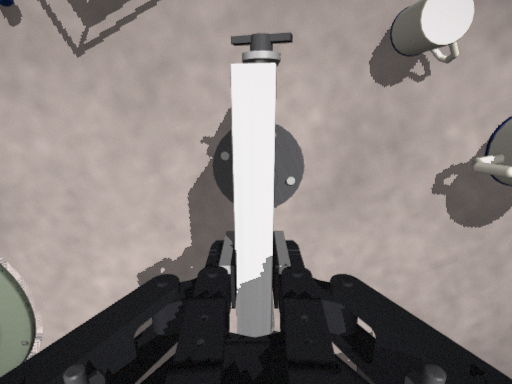

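View pics/s8.png

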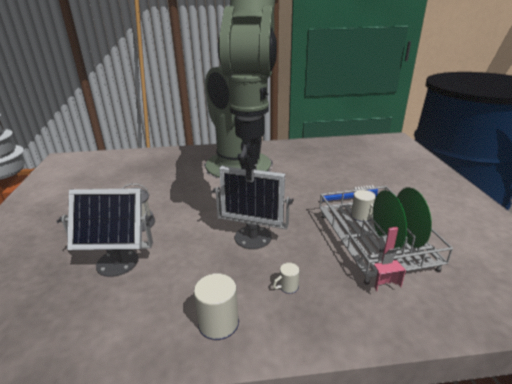

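Pinched at 17.8 mm across the 18 mm frame. Now I'll turn it about the vertical by +18.5°.

```bash
python3 -m pendant '[[0,0,0,-2],[0,0,0,-3],[0,0,0,-3],[0,0,0,-3],[0,0,0,-3],[0,0,0,-2.5],[0,0,0,-2],[0,0,0,0],[0,0,0,0]]'
python3 -c "
from h import *
go([.5035,.01,.195],-.093)
print(bot.observe()['moment'])
snap('scene','s9');snap('wrist','w9')
"
```

```text
clock: 20.4
position: [0.5039, 0.0082, 0.1955]
tool_rot: [0.475, 1.57, -1.191]
force: [-0.9, -7.0, 3.0]
grip_width: 0.0175
t 20.4 pos [0.5039 0.0082 0.1955] F [-0.9 -7.   3. ] w 0.0175480190557977 q [-0.56  0.43  0.56  1.97 -0.31  0.82  0.08]
R [[0.0, 0.995, -0.096], [-0.001, -0.096, -0.995], [-1.0, 0.001, 0.001]] y yaw -0.09574546565003103
shift tool mm [ 0.5 -0.5 -1.8]
turn world deg 0.15730359454491605 => tool x turn -0.15730359454491605
shift after turn [ 0.5 -0.5 -1.8]
[-1.54765312  0.04434349 -0.0446584 ]
```

View pics/w9.png

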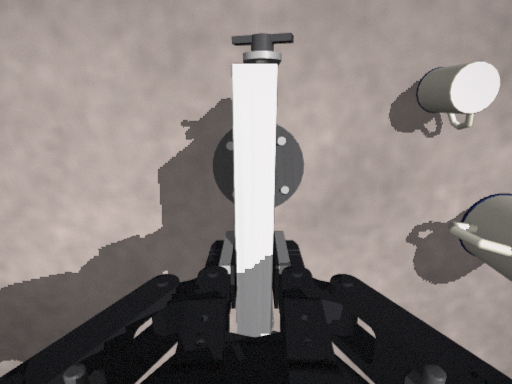

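```bash
python3 -m pendant '[[0,0,0,0],[0,0,0,0],[0,0,0,0],[0,0,0,0],[0,0,0,0],[0,0,0,0],[0,0,0,0]]' 1
python3 -m pendant '[[4,0,0,0],[0,-10,0,0],[0,-12,0,0],[0,-8,0,0],[0,-6,0,0],[0,-6,0,0],[0,-6,0,0],[0,-5,0,0],[0,0,0,0],[0,0,0,0]]'
python3 -c "
from h import *
go([.507-.0725,.0155,.1915],-.093)
snap('scene','s10');snap('wrist','w10');snap('top','t10')
s=load('s10');a=cv2.resize(s['img'][130:280,180:310,::-1],None,fx=4,fy=4,interpolation=cv2.INTER_CUBIC); cv2.imwrite('pics/cs10.png',a)
"
```

```text
clock: 21.38
position: [0.5037, 0.0095, 0.1953]
tool_rot: [-0.515, 1.571, -2.18]
force: [0.8, -0.0, -0.8]
grip_width: 0.0854
clock: 22.62
position: [0.451, 0.0145, 0.1914]
tool_rot: [3.126, 1.571, 1.461]
force: [1.0, 0.6, -0.6]
grip_width: 0.0855
t 22.625 pos [0.451  0.0145 0.1914] F [ 1.   0.6 -0.6] w 0.08554891810133403 q [-0.62  0.35  0.58  2.1  -0.28  0.76  0.04]
R [[0.0, 0.996, -0.094], [0.0, -0.094, -0.996], [-1.0, 0.0, -0.0]] y yaw -0.09437442461365012
shift tool mm [ -0.1 -16.6   0.6]
turn world deg 0.07874872962105676 => tool x turn -0.07874872962105676
shift after turn [ -0.1 -16.6   0.6]
```

View pics/w10.png

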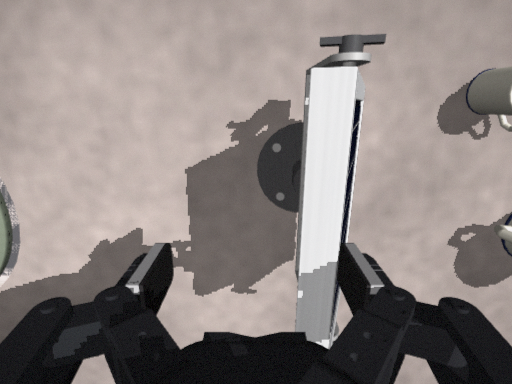

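View pics/cs10.png

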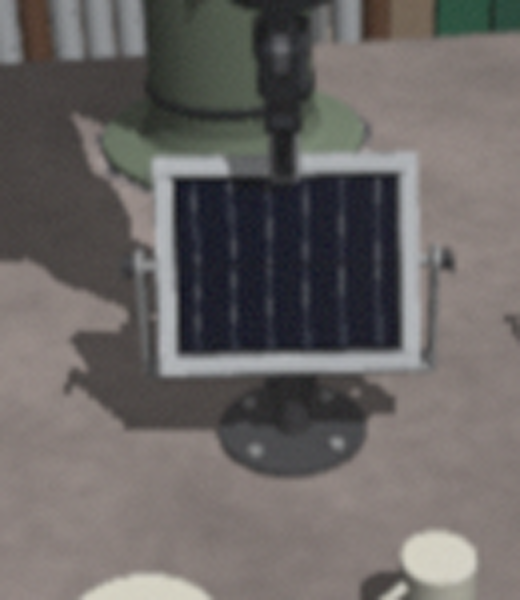

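The finger is tilting the panel at the top frame, at about (250,172) in the scene view. I'll continue.

```bash
python3 -m pendant '[[0,-4,0,0],[0,-4,0,0],[0,-4,0,0],[0,-3,0,0],[0,0,0,0],[0,0,0,0],[0,8,0,0],[0,8,0,0],[-30,0,0,0],[-40,0,0,0],[-40,0,0,0],[0,0,0,0]]'
python3 -c "
from h import *
go([.507-.0725,.0155,.1915],-.093)
"
```

```text
clock: 24.28
position: [0.4533, 0.0144, 0.3034]
tool_rot: [2.041, 1.567, 0.375]
force: [-0.2, -0.4, -0.8]
grip_width: 0.085
t 24.275 pos [0.4533 0.0144 0.3034] F [-0.2 -0.4 -0.8] w 0.08502997166098575 q [-0.72  0.19  0.66  1.96 -0.13  1.03 -0.1 ]
R [[0.003, 0.996, -0.094], [0.001, -0.094, -0.996], [-1.0, 0.003, -0.002]] y yaw -0.09441313885076706
shift tool mm [111.9 -19.1   0.9]
turn world deg 0.08096689201491616 => tool x turn -0.08096689201491616
shift after turn [111.9 -19.1   0.9]
```

```bash
python3 -m pendant '[[-20,0,-20,0],[0,0,-40,0],[0,0,-40,0],[0,0,-40,0],[0,0,-40,0],[0,0,-40,0],[0,0,-20,0],[0,0,0,0],[0,0,0,0]]'
python3 -c "
from h import *
s=snap('scene','s11');t=snap('top','t11');w=snap('wrist','w11')
print(bot.observe()['position'])
for n,f,(a,b,c,d) in [('cs11',s,(170,275,50,290)),('ct11',t,(165,245,220,420))]:
  k=3.3 if n=='cs11' else 4
  cv2.imwrite(f'pics/{n}.png',cv2.resize(f['img'][a:b,c:d,::-1],None,fx=3,fy=3,interpolation=cv2.INTER_CUBIC))
"
```

```text
clock: 25.4
position: [0.4748, 0.252, 0.3211]
tool_rot: [-0.358, 1.57, -2.025]
force: [-0.2, 0.1, -1.1]
grip_width: 0.0854
[0.47480069 0.25228469 0.32144282]
```

View pics/cs11.png

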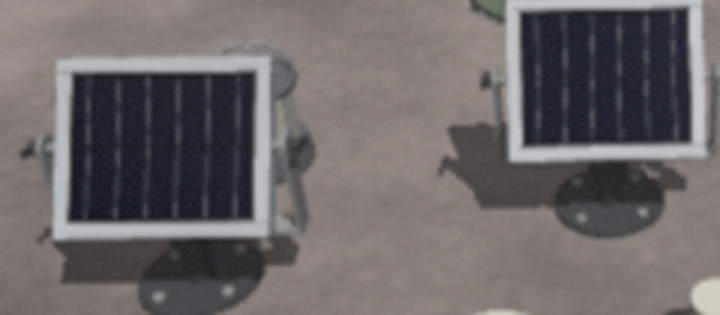

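View pics/ct11.png

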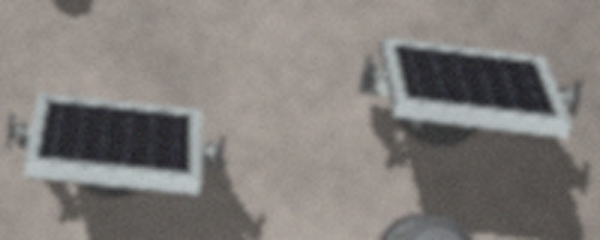

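View pics/w11.png

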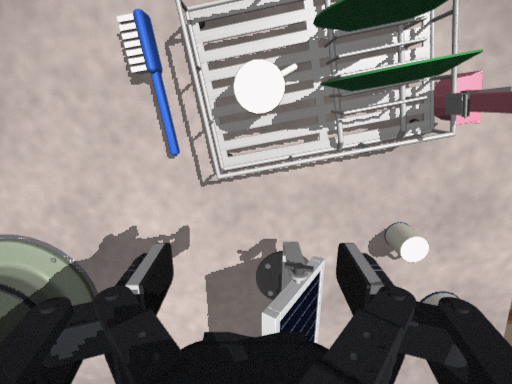

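```bash
cat > q.py <<'E'
from h import *
def quad(f,box,k=6):
    a,b,c,d=box; im=cv2.resize(f['img'][a:b,c:d],None,fx=k,fy=k,interpolation=cv2.INTER_CUBIC)
    g=cv2.GaussianBlur(cv2.cvtColor(im,cv2.COLOR_RGB2GRAY),(0,0),3)
    m=(g<75).astype(np.uint8); m=cv2.morphologyEx(m,cv2.MORPH_CLOSE,np.ones((31,31),np.uint8)); m=cv2.morphologyEx(m,cv2.MORPH_OPEN,np.ones((61,61),np.uint8))
    n,l,st,_=cv2.connectedComponentsWithStats(m); i=1+np.argmax(st[1:,4]); m=(l==i).astype(np.uint8)
    c_=max(cv2.findContours(m,0,1)[0],key=cv2.contourArea)[:,0].astype(np.float32)
    h=cv2.convexHull(c_); e=.02*cv2.arcLength(h,True)
    p=cv2.approxPolyDP(h,e,True)[:,0]
    while len(p)>4: e*=1.2; p=cv2.approxPolyDP(h,e,True)[:,0]
    # refine by side line fits
    L=[]
    for j in range(4):
        A,B=p[j],p[(j+1)%4]; u=(B-A)/np.linalg.norm(B-A); s=(c_-A)@u; dd=abs((c_-A)@np.array([-u[1],u[0]]))
        q=c_[(s>.12*np.linalg.norm(B-A))&(s<.88*np.linalg.norm(B-A))&(dd<12)]
        L.append(cv2.fitLine(q,cv2.DIST_HUBER,0,.01,.01)[:,0])
    out=[]
    for j in range(4):
        a1,a2=L[j-1],L[j]; s=np.linalg.solve(np.array([a1[:2],-a2[:2]]).T,a2[2:]-a1[2:]); out.append(a1[2:]+s[0]*a1[:2])
    out=np.array(out); out=(out+.5)/k-.5+[c,a]
    o=out[np.argsort(out[:,1])]; return np.array([*sorted(o[:2].tolist()),*sorted(o[2:].tolist())]) # TL TR BL BR
def pose(t,s,bt,bs):
    qt=quad(t,bt);qs=quad(s,bs); print('top',qt.round(1).tolist(),'scene',qs.round(1).tolist())
    # top img: right=-y, up = bottom edge ; scene: right=+y, up=top edge
    pr={'T-':(3,0),'T+':(2,1),'B-':(1,2),'B+':(0,3)}
    P={};g=[]
    for k,(i,j) in pr.items(): P[k],e=tri(t,qt[i],s,qs[j]); g.append(e)
    ay=P['T+']-P['T-']+P['B+']-P['B-']; az=P['T+']-P['B+']+P['T-']-P['B-']
    print('w,h',np.linalg.norm(ay)/2,np.linalg.norm(az)/2,'gaps',np.round(g,4),'ctr',sum(P.values())/4)
    ax=np.cross(ay,az);ax/=np.linalg.norm(ax)
    print('swivel ay',np.arctan2(-ay[0],ay[1]).round(4),'ax',np.arctan2(ax[1],ax[0]).round(4),'tilt',np.arcsin(ax[2]).round(4)); return ax,ay/np.linalg.norm(ay)
E
python3 - <<'E'
from q import *
t=load('t11');s=load('s11')
A=pose(t,s,(175,212,345,410),(188,252,66,145))
B=pose(t,s,(193,227,228,292),(166,230,216,290))
print('angles',np.arccos(A[0]@B[0]),np.arccos(A[1]@B[1]))
E
```

```text
top [[355.2, 181.2], [398.8, 186.3], [355.2, 196.1], [398.8, 201.2]] scene [[74.0, 194.2], [133.9, 194.3], [73.0, 243.2], [133.1, 242.4]]
w,h 0.14424354495132907 0.1222158436607743 gaps [0.0133 0.0007 0.0059 0.0122] ctr [ 0.57549842 -0.3699489   0.14721586]
swivel ay -0.1025 ax -0.0942 tilt 0.5133
top [[235.3, 199.4], [281.6, 203.8], [235.2, 216.3], [281.6, 220.7]] scene [[223.4, 173.7], [277.9, 173.2], [224.6, 217.5], [279.7, 216.5]]
w,h 0.14919323663453904 0.1199706563371902 gaps [0.0002 0.0079 0.0011 0.    ] ctr [0.51379638 0.00855766 0.14749965]
swivel ay -0.092 ax -0.0846 tilt 0.5362
angles 0.02430758380130058 0.010767640012902386
```

```bash
sed -i 's/np.ones((61,61),np.uint8)/cv2.getStructuringElement(2,(21,21))/; s/np.ones((31,31),np.uint8)/cv2.getStructuringElement(2,(15,15))/' q.py
python3 - <<'E'
from q import *
t=load('t11');s=load('s11')
A=pose(t,s,(175,212,345,410),(188,252,66,145))
B=pose(t,s,(193,227,228,292),(166,230,216,290))
print('angles',np.arccos(A[0]@B[0]),np.arccos(A[1]@B[1]))
t=load('top0');s=load('scene0')
A=pose(t,s,(175,212,345,410),(188,252,66,145))
E
```

```text
top [[352.6, 180.8], [397.2, 186.2], [356.1, 196.1], [403.5, 202.0]] scene [[74.0, 194.2], [133.9, 194.2], [73.0, 243.2], [133.0, 242.4]]
w,h 0.14904854542744844 0.12174641978033846 gaps [0.0005 0.0034 0.0013 0.0038] ctr [ 0.57517842 -0.37044908  0.14734709]
swivel ay -0.1149 ax -0.1104 tilt 0.5388
top [[236.4, 199.3], [281.6, 203.9], [233.4, 216.0], [281.6, 220.9]] scene [[223.4, 173.7], [277.9, 173.1], [224.6, 217.5], [279.7, 216.5]]
w,h 0.14971902659078667 0.1199441315249084 gaps [0.0002 0.002  0.0011 0.0036] ctr [0.51382171 0.00881607 0.14754968]
swivel ay -0.0972 ax -0.0917 tilt 0.5395
angles 0.016061114113574353 0.017744269507957745
top [[352.4, 180.7], [397.2, 186.1], [356.0, 196.2], [403.7, 202.1]] scene [[74.0, 194.2], [133.9, 194.2], [73.0, 243.2], [133.1, 242.4]]
w,h 0.14955865994599177 0.12169780682444298 gaps [0.0001 0.0029 0.0013 0.0035] ctr [ 0.57518119 -0.37044685  0.14738212]
swivel ay -0.1164 ax -0.1125 tilt 0.545
```

```bash
python3 - <<'E'
from h import *
w=load('w11'); p=onz(w,258.5,86,.109); print('mug',p)
c=np.array([.571,.358,0]);a=.1;d=p-c; print('rack frame',d[0]*np.cos(a)+d[1]*np.sin(a),-d[0]*np.sin(a)+d[1]*np.cos(a))
from workcell import job_done
print(bot.observe()['force'],job_done())
E
```

```text
mug [0.48906107 0.34523215 0.109     ]
rack frame -0.08280423815752441 -0.0045238225262429575
the job is handed in; nothing more can be done
[-0.30087262 -0.14106179  0.31986012] None
```

The job is handed in at about 25.6 s on the robot's clock, well inside the 58 s limit; no verdict was given. By my last checks the mug and the middle panel are both within tolerance.

- **Mug:** I lifted the 62 mm mug by its body and stood it mouth down on the floor of the rack's empty half. It touched down at the expected height. The last wrist picture puts it at about (-0.083, -0.005) m in the rack's frame, looking upright.
- **Panel:** I pinched its top edge and turned the swivel by about +0.32 rad, then pushed the top frame back with the front finger.
- **Match to the twin:** measured the same way in the top and scene pictures, the two panels differ by about 0.016 rad in facing (x axes) and 0.018 rad in tilt axis (y axes). The limit is 0.1 rad.
- **Clear of things:** the gripper ended open, well above everything, reading about 0.5 N.

**Where checks disagreed:**
- **Tilt:** the absolute lean of the twin came out at about 0.60 rad with hand-picked corners and about 0.54 rad with the automatic outline. The outline method shifts both panels alike, so I relied on the difference between them.
- **Rack centre:** the top and wrist pictures disagreed by about 10 mm in y, which is within the free floor space.
- **Bystanders:** I did not measure the plates, brush or lantern again at the end. The later pictures show none of them moved, and the twin's centre came out within 1 mm of the start.

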